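# Wedge the rocking assembly jig steady

### The job

The assembly jig rocks because the levelling foot under its yellow pad is too short. With the fingertips push the orange wedge along the bench, thin end first, under that foot until it is snug but does not jack the jig up, testing with a press on the yellow pad, so that the jig sits level and no longer rocks. Finish while still pressing down firmly on the yellow pad; never lift the wedge or the jig, do not shove the jig out of its place, and leave the loose parts around it alone.

Things in the scene. Friction and masses are not known exactly. Their poses are not given: they have to be found in the camera images.
- jig: Blue and steel jig, about 3 kg, loose. Plate 200 (x) x 280 (y) mm, underside 30 and top 42 mm above the bench, on ball-ended feet of 26 mm diameter at (+-80, +-115). Origin: on the bench under the plate's centre when level; z up; its -x side faces the robot within 0.25 rad. A clamp frame up to 109 mm high, black handle to -y, stands on the plate, 45 mm or more clear of the pad.
- foot_axis (a point): Centre of the top end of the short foot, at the plate's underside, 30 mm above the bench: jig (-80, 115, 30) mm, the corner near the robot on its left. Its ball end (26 mm diameter) stops 4 to 8.5 mm above the bench, different each time; the jig rests on the other three. Wedged too far, the jig leans, a neighbouring foot leaves the bench, and it is shoved along.
- pad_top (a point): Centre of the top of the yellow round pad above the short foot: hard, 32 mm diameter, 10 mm high, top 52 mm above the bench when level. Unwedged, about 2 to 3.2 N on it tips the jig about the diagonal of its side feet, the pad sinking 4 to 8.5 mm until the short foot lands; released, it falls back. Snugly wedged it hardly sinks.
- press_pad: The yellow pad, part of the jig. Origin: centre of its underside, on the plate's top, jig (-80, 115, 42) mm.
- wedge: Orange plastic wedge, about 0.15 kg, flat on the bench, 114 (x) x 50 mm (y). +x: thin end, pointing along the jig's -y to the short foot within 0.12 rad, 12 to 60 mm from it. 2 mm thick at the tip (x=57), rising evenly to 16 mm at x=-43, then a block 28 mm high to the flat heel face at x=-57. Origin: centre of underside. Slides at about 1 N; the push rises by 3 N or more once snug.
- wedge_tip (a point): Middle of the wedge's thin edge, at its underside, x = +57 mm on the wedge.
- wedge_heel (a point): Middle of the wedge's heel face, 10 mm above the bench, x = -57 mm on the wedge.
- bolt: Bystander: bolt standing on its head, 24 mm wide, 55 mm high. Origin: centre of the underside.
- spacer: Bystander: upright steel tube, 36 mm diameter, 40 mm high. Origin: centre of the underside.
- bracket: Bystander: dark steel angle, 50 x 60 mm, 45 mm high. Origin: centre of the underside.
- screwdriver: Bystander: red screwdriver lying flat, 200 mm long. Origin: underside, along its length.
- lever_arm: Bystander: flat steel lever with a black grip, 238 mm long, lying. Origin: underside.
- grease_jar: Bystander: jar of 64 mm diameter, 75 mm high. Origin: centre of the underside.
Not all that is in view belongs to the job. Several things look just like the wedge: the one meant starts farthest from the robot's base.

How it is judged:
By the outcome, as a careful person would: the job done as asked, in the order asked, and still so for the second after the job is handed in, while the arm keeps its last pose, push and grip.
It also fails if it takes over 48 s, if anything falls off the work surface, if the arm or the gripper's body presses on something with over 40 N, if the wrist force passes 120 N, or if a joint passes its speed limit or range.

### The arm

A 7-joint arm with a two-finger parallel gripper is mounted at the origin on the work surface. World frame = base frame: x ahead of the robot, y to its left, z up, the work surface at z = 0. Lengths are in m, angles in rad, forces in N, time in s.
With the tool pointing down it reaches from about 0.4 to 0.85 m from the base axis. Payload 4.5 kg.
Tool frame: the origin (TCP) lies between the finger pads; the fingertips stand 19 mm ahead of it and the grasp point (between the pads) is the TCP (r.tips_ahead is the distance from the TCP to the fingertips, in m); z points along the fingers, y is the line along which they close (so a half turn about z gives the same grasp; the last joint's range is limited). The gripper opens to 88 mm and grips with 3 to 60 N. Pads are 18 mm wide; open, the fingers measure 123 mm over their backs; the gripper's body (75 mm by 187 mm) begins 45 mm behind the grasp point.
Start: joints at [-1.085, 0.689, -0.195, 1.565, 0.157, 0.902, -0.215], TCP at [0.273, 0.562, 0.258] pointing down, gripper open.
Joint ranges: [-3.01, 3.01], [-0.46, 2.08], [-1.47, 1.51], [0.13, 2.56], [-1, 4.14], [0.04, 2.09], [-2.66, 2.66]. Speed limits (rad/s): [2.57, 2.57, 3.14, 3.14, 3.14, 3.14, 3.14].

### API

Orientations are given as a unit quaternion [x, y, z, w].
In Python, from plant import r, cams, models gives the robot as it stands. The module is installed in compiled form; this text tells all that it offers.
- The arm moves only by the tool jog_arm, never from a script. Its arguments are lists of equal length, an entry for each row: "turn": the turn, a rotation vector about the tool's x, y, z in rad, a list of three; "translation": the shift along the tool's x, y, z in m, a list of three; "grip": the closure, from 0 (fully open) to 1 (shut). In form: {"turn": [[ax, ay, az], ...], "translation": [[tx, ty, tz], ...], "grip": [grip, ...]}. A call has 1 to 20 rows; each row is the pose to reach, as a shift and turn from the pose commanded when the call began, along the tool's axes at that moment; what a row does not reach only later rows make up. A row lasts 1/8 s, in which the tool goes at most 62.5 mm and 10.7 degrees, less where a joint would pass 70% of its speed; a pose out of reach is approached as far as the arm can. A call with a gripper value outside its range is refused whole. The fingers move at their own pace and stop on an object; "force" is the grip in N (left out, the last holds). Time passes only in rows, so rows that repeat a pose let the fingers close. It gives the time, the measured TCP pose, the force, the opening and the grip force at its end, in the units of the state.
- r.get_state(): the state, without advancing time (a new reading comes with each control period).
- cams.snapshot(name): name is "scene" or "side" or "wrist"; returns the picture (400x640x3 uint8, red, green, blue); there is no depth.
- cams.camera_params(name): a dict with "fx", "fy", "cx", "cy" (pixels), "k1" (the pictures are not rectified: a ray, as slopes to the right and down, at radius r is drawn at 1 + k1 r^2 times it, then the intrinsics apply), "eye" and "orientation" of the camera in the world. Camera axes: x right, y up, looking along -z (the intrinsics and any distortion apply to the point x, -y, -z); pixel columns grow to the right and rows downward; lengths in m; the calibration is good to about 2 mm. A picture is of the moment at which its call begins: read the wrist's pose just before it. camera_params takes no time and is no camera call; for the wrist camera it gives the pose at the moment of the call.
- r.finish_job(): hands the job in; it is judged then, once.
Trained networks look in the newest picture that a camera, given by its name, has taken for a name from the list of things; names that differ only in an ending like _2 or _b are one class to them, and where a whole thing is asked for, a point or a joint stands for the part that bears it (a point fixed in the world has none). Each returns a list of dicts, best first, with "p" (0 to 1); they miss things now and then, are a little off and sometimes report something else, mostly with a low value. They report only what shows in the picture. A call takes as long as a camera call. They do not tell look-alikes from the thing itself.
- models.find_in(camera, name): "position" ([x, y, z] in m, in world coordinates, good to about 4 mm: the middle of the surface that is visible of it).
- models.masks_of(camera, name): "pixels" (400x640 bool, what is visible of it).
- models.place_of(camera, name): "position" ([x, y, z] in m, in world coordinates, good to about 4 mm: a listed point, or the origin of a listed thing).
The state is a dict: "clock": time; "q": joint angles; "qd": joint speeds; "joint_torque": joint torques, N m; "tool_pos": TCP position; "eef_rot": TCP orientation; "contact_force": force on the tool from outside, world axes, zero at the start; "moment": the same for the moment, N m; "opening": opening from 0.0 (shut) to 1.0 (fully open); "finger_force": force on a finger pad.
Only numpy, scipy, OpenCV 4.12 (cv2) and the standard library are available. Lean on these libraries where they do the work, as an engineer would, in place of code of your own. Each camera call takes 0.05 s, during which the arm holds its last target. There are 200 camera calls.

## Working session

There is one attempt and no reset: what is moved stays moved. The work goes in short steps, Python scripts to look and compute and a tool call to move; the robot and the scene stay as the last step left them, time stands still between calls to the robot, and variables do not carry over. Pictures are saved under pics/ and viewed, at most 10 in all, crops included, and the job is handed in when it is done.

Besides the shell and the picture viewer there is one more tool, called after "Call:" as a command line: name --argument value ..., lists and objects as JSON in quotes. jog_arm: Moves the arm, as the interface text tells. Its arguments: {"type":"object","properties":{"turn":{"type":"array"},"translation":{"type":"array"},"grip":{"type":"array"},"force":{"type":"number"}},"required":["turn","translation","grip"]}

```bash
mkdir -p pics
cat > h.py <<'E'
from plant import r,cams,models
import numpy as np,cv2
from scipy.spatial.transform import Rotation as R
def ray(cam,u,v,z):
    c=cams.camera_params(cam);x=(u-c['cx'])/c['fx'];y=(v-c['cy'])/c['fy']
    a,b=x,y
    for _ in range(20):
        s=1+c['k1']*(a*a+b*b);a,b=x/s,y/s
    d=R.from_quat(c['orientation']).apply([a,-b,-1]);e=np.array(c['eye'])
    return e+d*(z-e[2])/d[2]
def proj(cam,p):
    c=cams.camera_params(cam);q=R.from_quat(c['orientation']).inv().apply(np.array(p)-c['eye'])
    a,b=q[0]/-q[2],-q[1]/-q[2];s=1+c['k1']*(a*a+b*b)
    return np.array([c['fx']*a*s+c['cx'],c['fy']*b*s+c['cy']])
def shot(cam,f):
    im=cams.snapshot(cam);cv2.imwrite('pics/'+f,im[:,:,::-1]);return im
E
python3 - <<'E'
from h import *
np.set_printoptions(precision=4,suppress=True)
for c in ('scene','side'):
    shot(c,c+'0.png')
    print(c,cams.camera_params(c))
    for n in ('wedge','wedge_tip','wedge_heel','jig','pad_top','foot_axis'):
        for d in models.place_of(c,n): print(n,np.array(d['position']),round(d['p'],2),proj(c,d['position']).round())
print(r.get_state())
E
```

```text
scene {'fx': 373.4694326302487, 'fy': 373.4694326302487, 'cx': 320.95878902744903, 'cy': 198.06946550554736, 'k1': 0.012945636105055336, 'eye': array([0.8509, 0.5182, 0.7388]), 'orientation': array([0.1023, 0.3722, 0.8889, 0.2466])}
wedge [0.2418 0.2944 0.0012] 0.97 [495. 271.]
wedge [0.3215 0.1591 0.001 ] 0.92 [430. 245.]
wedge [ 0.2906 -0.192   0.0012] 0.86 [358. 164.]
wedge [ 0.4725  0.1618 -0.0015] 0.76 [382. 273.]
wedge_tip [ 0.3474 -0.2098  0.0002] 0.97 [340. 167.]
wedge_tip [ 0.2122  0.342  -0.0035] 0.75 [520. 281.]
wedge_tip [ 0.4777  0.0956 -0.0023] 0.72 [363. 255.]
wedge_heel [0.2733 0.2488 0.0126] 0.86 [472. 260.]
wedge_heel [0.4662 0.2154 0.0116] 0.8 [399. 286.]
wedge_heel [0.3654 0.1144 0.0117] 0.6 [405. 238.]
wedge_heel [ 0.2371 -0.1755  0.0125] 0.58 [376. 159.]
jig [ 0.5911 -0.0579 -0.0057] 0.6 [293. 233.]
pad_top [0.4883 0.0424 0.0393] 0.66 [348. 231.]
pad_top [0.4907 0.0432 0.0517] 0.54 [348. 228.]
pad_top [ 0.4402 -0.1024 -0.003 ] 0.2 [333. 200.]
foot_axis [0.4925 0.0391 0.0328] 0.8 [346. 233.]
side {'fx': 407.1100163835726, 'fy': 407.1100163835726, 'cx': 318.464633
[... 877 characters left out ...]
-0.3185  0.0014] 0.61 [425. 277.]
pad_top [0.4912 0.0409 0.0509] 0.65 [312. 175.]
pad_top [0.6628 0.1733 0.0015] 0.52 [355. 149.]
pad_top [0.5841 0.1561 0.0005] 0.29 [333. 156.]
{'clock': 0.7, 'q': array([-1.0852,  0.6891, -0.1946,  1.5653,  0.1573,  0.9025, -0.2151]), 'qd': array([ 0.0001, -0.0017, -0.0007, -0.0013,  0.0014,  0.0032,  0.0011]), 'joint_torque': array([ -0.0003, -52.7364,  -1.2667, -15.3724,  -0.0518,  -0.0007,
         0.    ]), 'tool_pos': array([0.2728, 0.5623, 0.2578]), 'eef_rot': array([ 0.224 ,  0.9746,  0.    , -0.    ]), 'contact_force': array([-0.4656,  0.2511, -0.1571]), 'moment': array([ 0.0021, -0.053 ,  0.0082]), 'finger_force': 0.0, 'opening': 1.000574543456568}
```

```bash
ls -la pics
```

```text
total 780
drwxr-xr-x 2 agent agent   4096 Nov 30 22:56 .
drwxr-xr-x 3 agent agent   4096 Nov 30 22:56 ..
-rw-r--r-- 1 agent agent 392018 Nov 30 22:56 scene0.png
-rw-r--r-- 1 agent agent 394702 Nov 30 22:56 side0.png
```

Run:
```python
import cv2
a=cv2.imread('pics/scene0.png');cv2.imwrite('pics/crop.png',cv2.resize(a[190:330,290:490],None,fx=4,fy=4)[:,:800])
```

```text
(no output)
```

View pics/scene0.png

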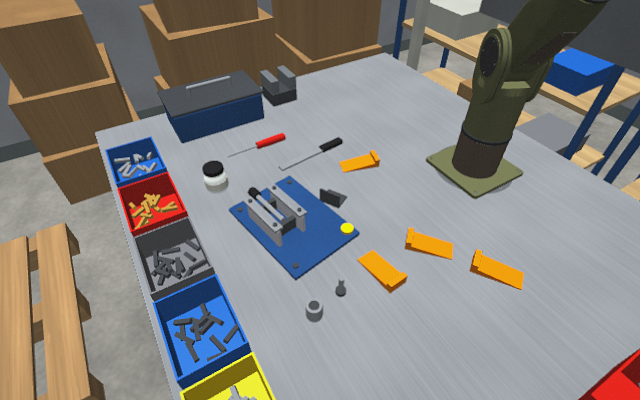

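View pics/crop.png

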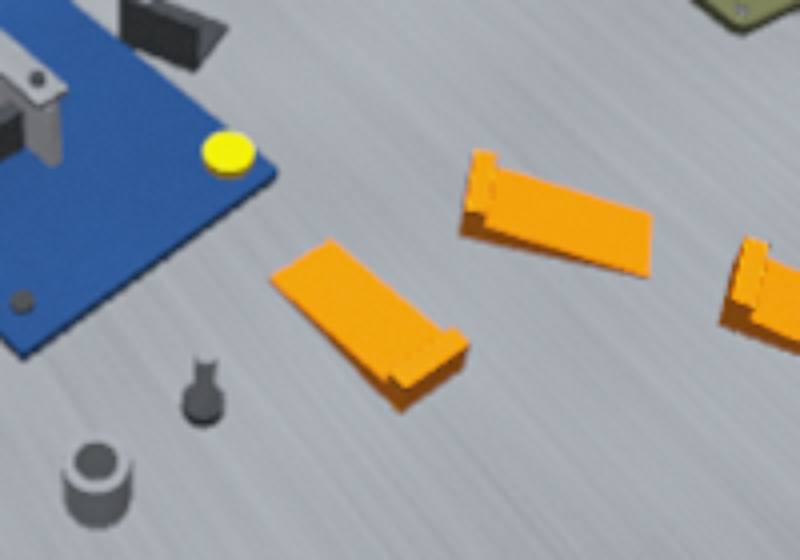

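View pics/side0.png

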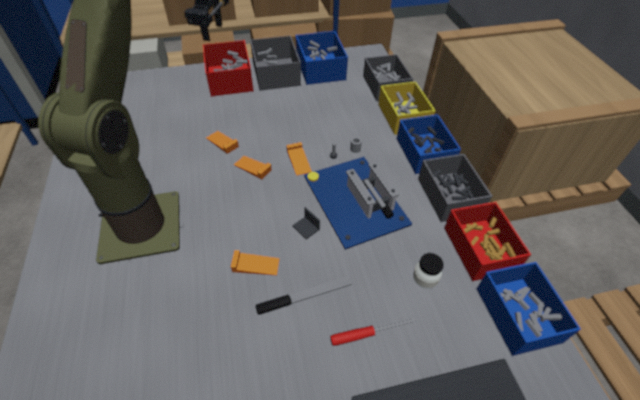

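The wedge look-alikes are at scene pixels (382,273), (430,245), (495,271) and (360,162), at 0.50, 0.36, 0.38 and 0.35 m from the base. The one meant is at (382,273): it is the farthest, and the crop shows its thin end pointing at the corner with the yellow pad (347,228). The bolt (341,288) and spacer (314,310) stand clear of the push line.

Call:
jog_arm --turn '[[0,0,0.995],[0,0,0.995],[0,0,0.995],[0,0,0.995],[0,0,0.995],[0,0,0.995],[0,0,0.995],[0,0,0.995],[0,0,0.995]]' --translation '[[-0.305,-0.193,0.078],[-0.305,-0.193,0.078],[-0.305,-0.193,0.078],[-0.305,-0.193,0.078],[-0.305,-0.193,0.078],[-0.305,-0.193,0.078],[-0.305,-0.193,0.078],[-0.305,-0.193,0.078],[-0.305,-0.193,0.078]]' --grip '[1,1,1,1,1,1,1,1,1]'

```text
clock: 1.82
tool_pos: [0.4622, 0.2577, 0.18]
eef_rot: [0.661, 0.751, 0.001, -0.001]
contact_force: [0.7, 0.3, -0.9]
opening: 0.009
finger_force: 0.0
```

Run:
```python
from h import *
np.set_printoptions(precision=4,suppress=True)
s=r.get_state();print(s['tool_pos'],R.from_quat(s['eef_rot']).as_matrix(),s['opening'],s['contact_force'])
shot('wrist','w1.png');print(cams.camera_params('wrist'))
for n in ('wedge','wedge_tip','wedge_heel','jig','pad_top','foot_axis'):
    for d in models.place_of('wrist',n): print(n,np.array(d['position']),round(d['p'],2),proj('wrist',d['position']).round())
```

```text
[0.4622 0.2577 0.18  ] [[-0.1271  0.9919  0.    ]
 [ 0.9919  0.1271  0.0017]
 [ 0.0017  0.0002 -1.    ]] 0.009025414802705441 [ 0.7333  0.3236 -0.9224]
{'fx': 306.8968475858015, 'fy': 306.8968475858015, 'cx': 317.77035115465077, 'cy': 201.85027865429186, 'k1': -0.028113223621393058, 'eye': array([0.453 , 0.3238, 0.3078]), 'orientation': array([-0.1298, -0.008 ,  0.063 ,  0.9895])}
wedge [ 0.3248  0.1634 -0.0035] 0.85 [185. 254.]
wedge [ 0.2432  0.2972 -0.0017] 0.81 [104. 121.]
wedge [ 0.474   0.1578 -0.0014] 0.55 [318. 275.]
wedge_tip [ 0.2101  0.341  -0.0003] 0.56 [67. 69.]
wedge_heel [0.2725 0.2528 0.0102] 0.75 [127. 170.]
wedge_heel [0.4658 0.2131 0.0145] 0.71 [317. 232.]
```

View pics/w1.png

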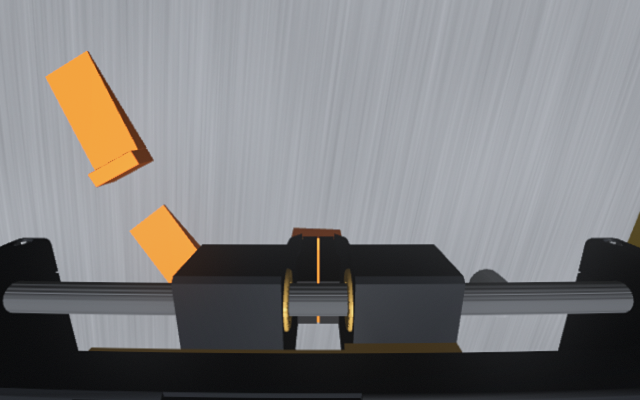

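The fingers sit behind the heel block (317,232) and in line with it; the push line passes within 2 mm of the foot. Next I go down behind the heel.

Call:
jog_arm --turn '[[0,0,0],[0,0,0],[0,0,0],[0,0,0],[0,0,0],[0,0,0],[0,0,0]]' --translation '[[0,0,0.06],[0,0,0.12],[0,0,0.152],[-0.006,0,0.152],[-0.012,0,0.152],[-0.018,0,0.152],[-0.022,0,0.152]]' --grip '[1,1,1,1,1,1,1]'

```text
clock: 3.05
tool_pos: [0.4666, 0.2333, 0.029]
eef_rot: [0.662, 0.749, 0.001, 0.0]
contact_force: [-0.4, 0.2, 0.5]
opening: 0.003
finger_force: 0.0
```

Call:
jog_arm --turn '[[0,0,0],[0,0,0],[0,0,0],[0,0,0],[0,0,0],[0,0,0]]' --translation '[[-0.003,0,0],[-0.006,0,0],[-0.009,0,0],[-0.012,0,0],[-0.015,0,0],[-0.018,0,0]]' --grip '[1,1,1,1,1,1]'

```text
clock: 3.8
tool_pos: [0.4679, 0.2161, 0.0277]
eef_rot: [0.662, 0.75, 0.0, -0.0]
contact_force: [-1.3, 2.3, 1.1]
opening: 0.007
finger_force: 1.0
```

Call:
jog_arm --turn '[[0,0,0],[0,0,0],[0,0,0],[0,0,0],[0,0,0],[0,0,0],[0,0,0],[0,0,0],[0,0,0],[0,0,0],[0,0,0]]' --translation '[[-0.005,0,0],[-0.01,0,0],[-0.015,0,0],[-0.02,0,0],[-0.025,0,0],[-0.03,0,0],[-0.035,0,0],[-0.04,0,0],[-0.044,0,0],[-0.047,0,0],[-0.049,0,0]]' --grip '[1,1,1,1,1,1,1,1,1,1,1]'

```text
clock: 5.18
tool_pos: [0.474, 0.1672, 0.0277]
eef_rot: [0.662, 0.75, 0.0, -0.0]
contact_force: [-0.3, 2.3, 1.7]
opening: 0.004
finger_force: 1.4
```

Run:
```python
from h import *
np.set_printoptions(precision=4,suppress=True)
print(r.get_state()['contact_force'])
for c in ('scene','side'):
    im=shot(c,c+'1.png')
    for n in ('wedge','wedge_tip','wedge_heel','jig','pad_top'):
        for d in models.place_of(c,n)[:4]:
            if d['position'][0]>.4:print(c,n,np.array(d['position']),round(d['p'],2))
a=cv2.imread('pics/scene1.png')
cv2.imwrite('pics/c1.png',cv2.resize(a[190:330,290:490],None,fx=4,fy=4))
```

```text
[-0.2998  2.266   1.7299]
scene wedge_tip [ 0.4916  0.0383 -0.0027] 0.83
scene jig [ 0.5894 -0.059  -0.0047] 0.88
scene pad_top [0.4941 0.0402 0.0488] 0.54
side wedge [ 0.4806  0.1023 -0.0014] 0.59
side wedge_tip [ 0.4915  0.0453 -0.0007] 0.98
side wedge_heel [0.4769 0.1568 0.0073] 0.56
side jig [ 0.5938 -0.0579 -0.0036] 0.67
side pad_top [0.4916 0.0401 0.0486] 0.52
```

View pics/c1.png

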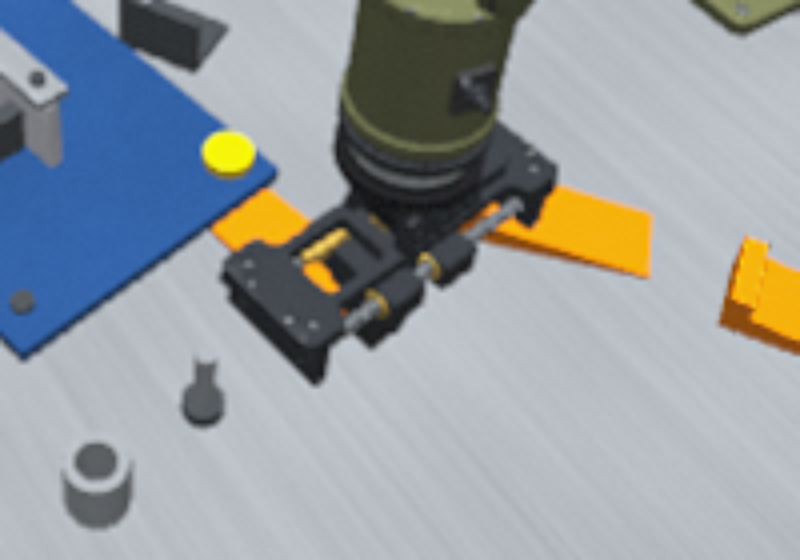

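The wedge lies straight, with its tip under the corner by the foot near (270,200) in the crop, and the jig has not moved. From here I advance slowly and watch the force.

Call:
jog_arm --turn '[[0,0,0],[0,0,0],[0,0,0],[0,0,0],[0,0,0]]' --translation '[[-0.002,0,0],[-0.004,0,0],[-0.006,0,0],[-0.008,0,0],[-0.01,0,0]]' --grip '[1,1,1,1,1]'

```text
clock: 6.4
tool_pos: [0.4753, 0.1571, 0.0277]
eef_rot: [0.662, 0.75, 0.0, -0.0]
contact_force: [0.0, -0.1, 0.1]
opening: 0.007
finger_force: 0.4
```

Call:
jog_arm --turn '[[0,0,0],[0,0,0],[0,0,0]]' --translation '[[-0.001,0,0],[-0.002,0,0],[-0.003,0,0]]' --grip '[1,1,1]'

```text
clock: 6.78
tool_pos: [0.4756, 0.1543, 0.0277]
eef_rot: [0.662, 0.75, 0.0, -0.0]
contact_force: [0.5, 0.5, -1.3]
opening: 0.008
finger_force: 0.4
```

Call:
jog_arm --turn '[[0,0,0],[0,0,0],[0,0,0]]' --translation '[[-0.001,0,0],[-0.002,0,0],[-0.003,0,0]]' --grip '[1,1,1]'

```text
clock: 7.15
tool_pos: [0.476, 0.1513, 0.0277]
eef_rot: [0.662, 0.75, 0.0, -0.0]
contact_force: [-0.1, 0.9, -0.1]
opening: 0.007
finger_force: 0.4
```

Call:
jog_arm --turn '[[0,0,0],[0,0,0],[0,0,0]]' --translation '[[-0.001,0,0],[-0.002,0,0],[-0.003,0,0]]' --grip '[1,1,1]'

```text
clock: 7.52
tool_pos: [0.4764, 0.1483, 0.0277]
eef_rot: [0.662, 0.75, 0.0, -0.0]
contact_force: [-0.5, 0.1, 0.4]
opening: 0.009
finger_force: 0.4
```

Call:
jog_arm --turn '[[0,0,0],[0,0,0]]' --translation '[[-0.001,0,0],[-0.002,0,0]]' --grip '[1,1]'

```text
clock: 7.78
tool_pos: [0.4766, 0.1463, 0.0277]
eef_rot: [0.662, 0.75, 0.0, -0.0]
contact_force: [0.1, 0.5, 0.1]
opening: 0.003
finger_force: 0.4
```

Call:
jog_arm --turn '[[0,0,0],[0,0,0]]' --translation '[[-0.001,0,0],[-0.002,0,0]]' --grip '[1,1]'

```text
clock: 8.02
tool_pos: [0.4769, 0.1443, 0.0277]
eef_rot: [0.662, 0.75, 0.0, 0.0]
contact_force: [-0.2, 1.0, -0.3]
opening: 0.006
finger_force: 0.4
```

Call:
jog_arm --turn '[[0,0,0],[0,0,0]]' --translation '[[-0.001,0,0],[-0.002,0,0]]' --grip '[1,1]'

```text
clock: 8.28
tool_pos: [0.4771, 0.1424, 0.0277]
eef_rot: [0.662, 0.75, 0.0, -0.0]
contact_force: [-0.1, 0.4, 0.0]
opening: 0.007
finger_force: 0.5
```

Call:
jog_arm --turn '[[0,0,0],[0,0,0]]' --translation '[[-0.001,0,0],[-0.002,0,0]]' --grip '[1,1]'

```text
clock: 8.52
tool_pos: [0.4774, 0.1404, 0.0277]
eef_rot: [0.662, 0.75, 0.0, -0.0]
contact_force: [-1.0, 0.5, -0.8]
opening: 0.004
finger_force: 0.5
```

Call:
jog_arm --turn '[[0,0,0],[0,0,0]]' --translation '[[-0.001,0,0],[-0.002,0,0]]' --grip '[1,1]'

```text
clock: 8.78
tool_pos: [0.4776, 0.1384, 0.0277]
eef_rot: [0.662, 0.75, 0.0, -0.0]
contact_force: [0.8, 1.0, -0.6]
opening: 0.007
finger_force: 0.5
```

Call:
jog_arm --turn '[[0,0,0],[0,0,0]]' --translation '[[-0.001,0,0],[-0.002,0,0]]' --grip '[1,1]'

```text
clock: 9.02
tool_pos: [0.4779, 0.1364, 0.0277]
eef_rot: [0.662, 0.75, 0.0, -0.0]
contact_force: [-0.6, 0.5, -0.6]
opening: 0.005
finger_force: 0.5
```

Call:
jog_arm --turn '[[0,0,0],[0,0,0]]' --translation '[[-0.001,0,0],[-0.002,0,0]]' --grip '[1,1]'

```text
clock: 9.28
tool_pos: [0.4781, 0.1344, 0.0277]
eef_rot: [0.662, 0.75, 0.0, -0.0]
contact_force: [0.2, 1.2, -0.3]
opening: 0.004
finger_force: 0.5
```

Call:
jog_arm --turn '[[0,0,0],[0,0,0]]' --translation '[[-0.001,0,0],[-0.002,0,0]]' --grip '[1,1]'

```text
clock: 9.52
tool_pos: [0.4784, 0.1324, 0.0277]
eef_rot: [0.662, 0.75, 0.0, -0.0]
contact_force: [0.4, 1.1, -0.2]
opening: 0.006
finger_force: 0.5
```

Call:
jog_arm --turn '[[0,0,0],[0,0,0]]' --translation '[[-0.001,0,0],[-0.002,0,0]]' --grip '[1,1]'

```text
clock: 9.78
tool_pos: [0.4786, 0.1306, 0.0277]
eef_rot: [0.662, 0.75, 0.0, -0.0]
contact_force: [-0.2, 1.8, -0.7]
opening: 0.003
finger_force: 0.9
```

Call:
jog_arm --turn '[[0,0,0],[0,0,0]]' --translation '[[-0.001,0,0],[-0.002,0,0]]' --grip '[1,1]'

```text
clock: 10.02
tool_pos: [0.4788, 0.1293, 0.0277]
eef_rot: [0.662, 0.75, 0.0, -0.0]
contact_force: [-0.7, 4.0, 0.3]
opening: 0.008
finger_force: 2.0
```

Contact: the force rose by about 3 N at TCP y = 0.129. I back off straight, lift the hand and go over to the pad.

Call:
jog_arm --turn '[[0,0,0],[0,0,0],[0,0,0],[0,0,0],[0,0,0],[0,0,0],[0,0,0],[0,0,0],[0,0,0]]' --translation '[[0.008,0,0],[0.02,0,0],[0.02,0,-0.03],[0.02,0,-0.065],[-0.02,0.001,-0.065],[-0.06,0.002,-0.065],[-0.088,0.002,-0.065],[-0.088,0.002,-0.06],[-0.088,0.002,-0.052]]' --grip '[1,1,1,1,1,1,1,1,1]'

```text
clock: 11.15
tool_pos: [0.4918, 0.0431, 0.0794]
eef_rot: [0.661, 0.75, 0.001, -0.0]
contact_force: [-0.1, -0.0, -0.5]
opening: 0.003
finger_force: 0.0
```

Run:
```python
from h import *
np.set_printoptions(precision=4,suppress=True)
s=r.get_state();print(s['tool_pos'],s['contact_force'])
for c in ('scene','side'):
    im=shot(c,c+'2.png')
    for n in ('wedge_tip','wedge','wedge_heel','jig','pad_top'):
        for d in models.place_of(c,n)[:4]:
            if d['position'][0]>.4:print(c,n,np.array(d['position']),round(d['p'],2))
a=cv2.imread('pics/scene2.png');b=cv2.imread('pics/side2.png')
cv2.imwrite('pics/c2.png',np.hstack([cv2.resize(a[180:300,270:420],None,fx=2.6,fy=2.6),cv2.resize(b[120:240,260:410],None,fx=2.6,fy=2.6)]))
```

```text
[0.4918 0.0431 0.0794] [-0.1366 -0.0146 -0.5336]
scene wedge_tip [ 0.4969  0.0013 -0.0021] 0.97
scene wedge [0.4846 0.0642 0.0001] 0.61
scene wedge [ 0.4933  0.0009 -0.0043] 0.15
scene wedge_heel [0.4816 0.1183 0.0092] 0.92
scene jig [ 0.5891 -0.0582 -0.0045] 0.72
scene pad_top [0.4909 0.0382 0.0514] 0.42
side wedge_tip [0.4941 0.0085 0.0007] 0.77
side wedge [0.4888 0.063  0.0004] 0.77
side wedge_heel [0.48   0.1199 0.0086] 0.83
side wedge_heel [0.488  0.0415 0.025 ] 0.35
side jig [ 0.593  -0.0535 -0.0009] 0.56
side pad_top [0.4929 0.0405 0.0506] 0.6
```

View pics/c2.png

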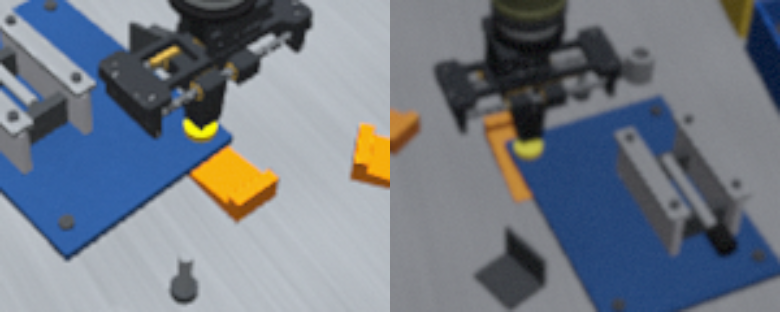

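The fingertips are over the pad in both views, at (200,130) and (528,148). The clamp is clear and the jig has not moved. Now the test press.

Call:
jog_arm --turn '[[0,0,0],[0,0,0],[0,0,0],[0,0,0]]' --translation '[[-0.002,0,0.003],[-0.002,0,0.006],[-0.002,0,0.007],[-0.002,0,0.008]]' --grip '[1,1,1,1]'

```text
clock: 12.25
tool_pos: [0.4919, 0.0395, 0.0716]
eef_rot: [0.662, 0.75, -0.0, -0.0]
contact_force: [0.1, 0.1, -1.2]
opening: 0.006
finger_force: 0.0
```

Call:
jog_arm --turn '[[0,0,0],[0,0,0]]' --translation '[[0,0,0.0005],[0,0,0.001]]' --grip '[1,1]'

```text
clock: 12.5
tool_pos: [0.492, 0.0395, 0.0708]
eef_rot: [0.662, 0.75, 0.0, 0.0]
contact_force: [-0.5, 0.2, 4.8]
opening: 0.006
finger_force: 2.1
```

Call:
jog_arm --turn '[[0,0,0],[0,0,0]]' --translation '[[0,0,0.0005],[0,0,0.001]]' --grip '[1,1]'

```text
clock: 12.75
tool_pos: [0.4919, 0.0396, 0.0706]
eef_rot: [0.662, 0.75, 0.0, 0.0]
contact_force: [-2.4, -0.1, 14.4]
opening: 0.003
finger_force: 7.1
```

Call:
jog_arm --turn '[[0,0,0],[0,0,0],[0,0,0],[0,0,0]]' --translation '[[0,0,0.0002],[0,0,0.0002],[0,0,0.0002],[0,0,0.0002]]' --grip '[1,1,1,1]'

```text
clock: 13.25
tool_pos: [0.4919, 0.0395, 0.0706]
eef_rot: [0.662, 0.75, 0.0, 0.0]
contact_force: [-2.4, 0.4, 12.8]
opening: 0.005
finger_force: 6.2
```

Run:
```python
from h import *
np.set_printoptions(precision=4,suppress=True)
for c in ('scene','side'):
    shot(c,c+'3.png')
    for n in ('wedge_tip','wedge','wedge_heel','jig'):
        for d in models.place_of(c,n)[:4]:
            if d['position'][0]>.4:print(c,n,np.array(d['position']),round(d['p'],2))
a,b=[cv2.imread(f'pics/scene{i}.png').astype(int) for i in (2,3)]
# shift of jig's far half between first and last picture (phase correlation)
g=lambda f:cv2.cvtColor(cv2.imread('pics/'+f),cv2.COLOR_BGR2GRAY)[180:280,228:312].astype(np.float32)
for f in ('scene1.png','scene2.png','scene3.png'):print(f,cv2.phaseCorrelate(g('scene0.png'),g(f)))
print([r.get_state()[k] for k in('tool_pos','contact_force','clock')])
```

```text
scene wedge_tip [ 0.492  -0.0002 -0.0033] 0.59
scene wedge_tip [0.5829 0.1546 0.0025] 0.53
scene wedge [ 0.484   0.0639 -0.0007] 0.8
scene wedge_heel [0.4827 0.118  0.0111] 0.8
scene jig [ 0.5874 -0.0593 -0.0061] 0.77
scene jig [0.4891 0.0422 0.0402] 0.64
side wedge_tip [ 0.4953  0.0081 -0.0007] 0.5
side wedge [ 0.4862  0.0609 -0.001 ] 0.77
side wedge [0.4953 0.0033 0.0001] 0.68
side jig [ 0.5925 -0.0556  0.0001] 0.89
scene1.png ((-0.0045738975049118835, 0.029132226298045794), 1.0166545219421386)
scene2.png ((-0.02859513455593543, 0.026017022532109024), 1.0252894157833523)
scene3.png ((-0.015581872327757651, 0.05563889841207725), 1.0157775016360813)
[array([0.4919, 0.0395, 0.0706]), array([-1.7391,  0.6993, 12.0949]), 13.75]
```

The press holds at about 12 N with no sink, the jig has not shifted, and the wedge has stayed in place. I'm handing the job in.

```bash
python3 -c "
from plant import r
print(r.finish_job())"
```

```text
the job is handed in; nothing more can be done
None
```

I pushed the farthest orange wedge under the short foot until the push rose about 3 N. The test press on the yellow pad then sank only about 0.2 mm, the jig had not visibly shifted, and I handed in at about 14 s still pressing with roughly 12 N (verdict not reported).

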